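# Find the fullest tin of brass blanks by feel and hold it up

## Task

The three identical closed tins on the plywood board beside the laser engraver hold different amounts of brass tag blanks. Working from left to right as seen from the robot, lift each tin a few centimetres off the board, upright, hold it still for a moment to feel its weight, and set it back standing in its own engraved ring without dropping it, before lifting the next. Then hold up the heaviest tin, upright, with its bottom well over 15 cm above the bench, and finish the program while still holding it there, with the other two tins standing in their rings and the other things on the bench left alone (if the right tin is the heaviest it can go straight up).

Things in the scene. Friction and masses are not known exactly. Their poses are not given: they have to be found in the camera images.
- tin_left_center (a point): the left tin at the start, as seen from the robot looking ahead (left is +y): closed round metal tin with a blue band, 64 to 66 mm across and 80 mm high; the point is its centre, 40 mm above its bottom; z along its axis. All three tins look alike; their hidden contents differ from run to run. With contents they weigh 0.15 to 0.8 kg, the heaviest at least 0.2 kg more than either other. The contents have about 2 mm of play inside.
- tin_middle_center (a point): the middle tin at the start, as seen from the robot looking ahead (left is +y): closed round metal tin with a blue band, 64 to 66 mm across and 80 mm high; the point is its centre, 40 mm above its bottom; z along its axis. All three tins look alike; their hidden contents differ from run to run. With contents they weigh 0.15 to 0.8 kg, the heaviest at least 0.2 kg more than either other. The contents have about 2 mm of play inside.
- tin_right_center (a point): the right tin at the start, as seen from the robot looking ahead (left is +y): closed round metal tin with a blue band, 64 to 66 mm across and 80 mm high; the point is its centre, 40 mm above its bottom; z along its axis. All three tins look alike; their hidden contents differ from run to run. With contents they weigh 0.15 to 0.8 kg, the heaviest at least 0.2 kg more than either other. The contents have about 2 mm of play inside.
- ring_left (a point): centre of the left engraved ring (92 mm across, only a mark) on the fixed 200 x 440 x 6 mm plywood board, at the board's top face, 6 mm above the bench. x points across the board, away from the robot; y along the row of rings, which are 140 mm apart
- ring_middle (a point): centre of the middle engraved ring (92 mm across, only a mark) on the fixed 200 x 440 x 6 mm plywood board, at the board's top face, 6 mm above the bench. x points across the board, away from the robot; y along the row of rings, which are 140 mm apart
- ring_right (a point): centre of the right engraved ring (92 mm across, only a mark) on the fixed 200 x 440 x 6 mm plywood board, at the board's top face, 6 mm above the bench. x points across the board, away from the robot; y along the row of rings, which are 140 mm apart
- tags: stack of three brass tag blanks, 22 x 45 x 12 mm, lying on the board beyond the rings; leave it alone. Origin at its underside
- gauge: red acrylic focus gauge, 24 x 55 x 12 mm, lying on the board beyond the rings; leave it alone. Origin at its underside
- sponge: yellow sponge block, 60 x 90 x 30 mm, lying just beyond the board; leave it alone. Origin at its underside
- tape: flat-lying roll of tan tape, 90 mm across, 24 mm high, beside the right end of the board; leave it alone. Origin at its underside
- cover: engraved brown phone cover, 145 x 75 x 7 mm, at the left; leave it alone. Origin at its underside
- driver: screwdriver lying at the right; leave it alone. Origin at its underside, midway along the tool
- mug: white mug, 80 mm across, 95 mm high, at the far left; leave it alone. Origin at its underside
There are look-alikes about, which are no part of the job. What is shaped like the part that bears tin_right_center but green or red is not meant. Leave any black or green look-alike of the part that bears tin_left_center alone.

How it is judged:
By the outcome, as a careful person would: the job done as asked, in the order asked, and still so for the second after the job is handed in, while the arm keeps its last pose, push and grip.
It also fails if it takes over 72 s, if anything falls off the work surface, if the arm or the gripper's body presses on something with over 40 N, if the wrist force passes 120 N, or if a joint passes its speed limit or range.

## Robot

A 6-joint arm with a two-finger parallel gripper is mounted at the origin on the work surface. World frame = base frame: x ahead of the robot, y to its left, z up, the work surface at z = 0. Lengths are in m, angles in degrees, forces in N, time in s.
With the tool pointing down it reaches from about 0.35 to 0.925 m from the base axis. Payload 6.4 kg.
Tool frame: the origin (TCP) lies midway between the tips of the shut fingers; the grasp point (between the pads) lies 19 mm behind it; z points along the fingers, y is the direction in which the jaws open and shut (so a half turn about z gives the same grasp; the last joint's range is limited). The gripper opens to 94 mm and grips with 3 to 60 N. Pads are 16 mm wide; open, the fingers measure 119 mm over their backs; the gripper's body (75 mm by 177 mm) begins 78 mm behind the grasp point.
Start: joints at [-78.329, 14.043, 89.255, -0, 76.702, -9.975], TCP at [0.24, -0.604, 0.205] pointing down, gripper open.
Joint ranges: [-179.41, 179.41], [-58.25, 129.5], [7.25, 145.43], [-54.29, 234.29], [11.92, 165.04], [-157.13, 157.13]. Speed limits (degrees/s): [147.25, 147.25, 180, 180, 180, 180].

## Interface

Orientations are given as a 3x3 rotation matrix whose columns are the frame's x, y, z axes.
In Python, from plant import read_state, viewer, ctrl, finder gives the robot as it stands. The module is installed in compiled form; this text tells all that it offers.
- The arm moves only by the tool drive_tool, never from a script. Its argument "rows" is a list of rows, each a list of 7 numbers: the shift along the tool's x, y, z each as a share of 0.6 m, from -1 to 1, then the turn, a rotation vector about the tool's x, y, z each as a share of 90 degrees, from -1 to 1, then the gripper's target within -1 to 1 (fully open at 1, half-way at 0, shut at -1). A call has 1 to 20 rows; each row is the pose to reach, as a shift and turn from the pose commanded when the call began, along the tool's axes at that moment; what a row does not reach only later rows make up. A row lasts 1/10 s, in which the tool goes at most 50 mm and 8.59 degrees, less where a joint would pass 70% of its speed; a pose out of reach is approached as far as the arm can. A call with a number of a shift or a turn outside -1 to 1 is refused whole. A call with a gripper value outside its range is refused whole. The fingers move at their own pace and stop on an object; the grip force is fixed at half the most. Time passes only in rows, so rows that repeat a pose let the fingers close. It gives the time, the measured TCP pose, the force and the opening at its end, in the units of the state.
- read_state(): the state, without advancing time (a new reading comes with each control period).
- viewer.camera(name): name is "side" or "top" or "wrist"; returns a dict with "img" (384x512x3 uint8, red, green, blue), "fx", "fy", "cx", "cy" (pixels), "rvec" (rotation vector, rad) and "tvec" (3), from world to camera coordinates, as OpenCV has them; the wrist camera has in their place "tool_from_camera" (4x4, takes a point from camera to tool coordinates, whose origin is the TCP and whose axes are the flange's). Camera axes: x right, y down, z forward; pixel columns grow to the right and rows downward; lengths in m; the calibration is good to about 2 mm. A picture is of the moment at which its call begins: read the wrist's pose just before it. There is no depth.
- ctrl.sign_off(): hands the job in, once; it reports no verdict.
Trained networks look in the newest picture that a camera, given by its name, has taken for a name from the list of things; names that differ only in an ending like _2 or _b are one class to them, and where a whole thing is asked for, a point or a joint stands for the part that bears it (a point fixed in the world has none). Each returns a list of dicts, best first, with "p" (0 to 1); they miss things now and then, are a little off and sometimes report something else, mostly with a low value. They report only what shows in the picture. A call takes as long as a camera call. They do not tell look-alikes from the thing itself.
- finder.spot_in(thing, camera): "location" ([x, y, z] in m, in world coordinates, good to about 4 mm: the middle of the surface that is visible of it).
- finder.masks_of(thing, camera): "region" (384x512 bool, what is visible of it).
- finder.mark_of(thing, camera): "location" ([x, y, z] in m, in world coordinates, good to about 4 mm: a listed point, or the origin of a listed thing).
The state is a dict: "time_s": time; "qpos": joint angles; "dq": joint speeds; "joint_efforts": joint torques, N m; "ee_pos": TCP position; "ee_rot": TCP orientation; "wrist_force": force on the tool from outside, world axes, zero at the start; "torque": the same for the moment, N m; "opening": finger opening in m.
Only numpy, scipy, OpenCV 4.12 (cv2) and the standard library are available. Lean on these libraries where they do the work, as an engineer would, in place of code of your own. Each camera call takes 0.05 s, during which the arm holds its last target.

## Working session

There is one attempt and no reset: what is moved stays moved. The work goes in short steps, Python scripts to look and compute and a tool call to move; the robot and the scene stay as the last step left them, time stands still between calls to the robot, and variables do not carry over. Pictures are saved under pics/ and viewed, and the job is handed in when it is done.

Besides the shell and the picture viewer there is one more tool, called as name(argument=value, ...), one argument or row to a line, values as JSON. drive_tool: Moves the arm, as the interface text tells. Its arguments: {"type":"object","properties":{"rows":{"type":"array","items":{"type":"array","items":{"type":"number","minimum":-1,"maximum":1}}}},"required":["rows"]}

```bash
mkdir -p pics; python3 - <<'E'
from plant import read_state, viewer, ctrl, finder
import cv2, numpy as np
s=read_state(); print({k:np.round(v,3).tolist() for k,v in s.items()})
for c in ["top","side"]:
    d=viewer.camera(c); cv2.imwrite(f"pics/{c}0.png",d["img"][:,:,::-1])
    print(c,d["fx"],d["rvec"],d["tvec"])
    for t in ["tin_left_center","tin_middle_center","tin_right_center","ring_left","ring_middle","ring_right"]:
        print(t,[(np.round(r["location"],4).tolist(),round(float(r["p"]),2)) for r in finder.mark_of(t,c)])
E
```

```text
{'time_s': 0.0, 'qpos': [-78.33, 14.083, 89.323, -0.001, 76.701, -9.975], 'dq': [-0.07, 0.006, 0.041, 0.021, -0.066, -0.01], 'joint_efforts': [-0.0, -41.584, -31.46, 0.068, 0.033, -0.0], 'ee_pos': [0.24, -0.604, 0.204], 'ee_rot': [[0.929, 0.369, -0.0], [0.369, -0.929, 0.002], [0.0, -0.002, -1.0]], 'wrist_force': [0.033, -0.137, 0.736], 'torque': [0.071, -0.006, -0.037], 'opening': 0.094}
top 377.8020275527505 [ 2.13138342 -2.19192438  0.11299106] [0.01078956 0.54895986 1.37680643]
tin_left_center [([0.6276, 0.2893, 0.0384], 0.85), ([0.3594, 0.1234, 0.04], 0.78), ([0.5192, 0.1254, 0.0492], 0.66)]
tin_middle_center [([0.5436, -0.0188, 0.0473], 0.75)]
tin_right_center [([0.562, -0.1538, 0.0444], 0.75), ([0.3395, -0.1896, 0.0378], 0.59), ([0.4777, -0.3121, 0.0422], 0.52)]
ring_left [([0.5147, 0.1194, 0.007], 0.74)]
ring_middle [([0.5387, -0.0124, 0.0048], 0.79), ([0.5418, -0.0214, 0.0461], 0.72)]
ring_right [([0.5553, -0.1578, 0.0044], 0.94)]
side 487.6573170635867 [ 2.24832549 -0.79448025  0.33715629] [-0.42623223  0.29182236  1.78976537]
tin_left_center [([0.6349, 0.2887, 0.0412], 0.83), ([0.3579, 0.1186, 0.0418], 0.53)]
tin_middle_center [([0.5429, -0.0173, 0.0451], 0.48)]
tin_right_center [([0.4717, -0.3068, 0.0392], 0.73), ([0.5622, -0.1529, 0.043], 0.67), ([0.3445, -0.1888, 0.0405], 0.57)]
ring_left []
ring_middle [([0.5393, -0.0163, 0.0071], 0.56)]
ring_right [([0.5507, -0.1591, 0.0077], 0.95)]
```

View pics/top0.png

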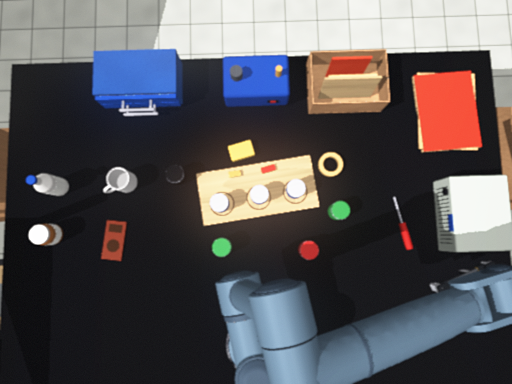

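View pics/side0.png

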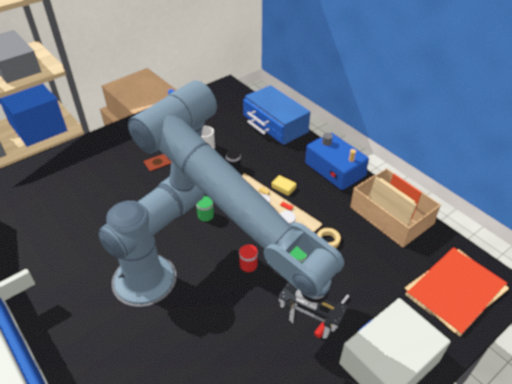

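```bash
cat > h.py <<'E'
import numpy as np, cv2
from plant import read_state, viewer, ctrl, finder
from scipy.spatial.transform import Rotation as Ro
def ray(d,uv,z):
    R=cv2.Rodrigues(np.array(d["rvec"],float))[0]; t=np.array(d["tvec"],float)
    c=-R.T@t; v=R.T@np.array([(uv[0]-d["cx"])/d["fx"],(uv[1]-d["cy"])/d["fy"],1])
    return c+v*(z-c[2])/v[2]
def wpose(s,d):
    T=np.eye(4);T[:3,:3]=s["ee_rot"];T[:3,3]=s["ee_pos"]; return T@np.array(d["tool_from_camera"])
def wray(s,d,uv,z):
    T=wpose(s,d); v=T[:3,:3]@np.array([(uv[0]-d["cx"])/d["fx"],(uv[1]-d["cy"])/d["fy"],1]); c=T[:3,3]
    return c+v*(z-c[2])/v[2]
def move(target,yaw=None,s=None):
    # target TCP world, tool pointing down with tool y at angle yaw(deg) in world
    s=s or read_state(); R=np.array(s["ee_rot"]); p=np.array(s["ee_pos"])
    sh=R.T@(np.array(target)-p)/0.6
    y=np.array([np.cos(np.radians(yaw)),np.sin(np.radians(yaw)),0]); 
    best=None
    for k in (1,-1):
        Y=k*y; Z=np.array([0,0,-1.]); X=np.cross(Y,Z); D=np.c_[X,Y,Z]
        rv=Ro.from_matrix(R.T@D).as_rotvec(degrees=True)/90
        if best is None or np.linalg.norm(rv)<np.linalg.norm(best): best=rv
    return np.round(np.r_[sh,best],4).tolist()
E
python3 - <<'E'
from h import *
d=viewer.camera("top"); im=d["img"][:,:,::-1]
x0,y0=150,130
c=cv2.resize(im[y0:270,x0:370],None,fx=3.6,fy=3.6,interpolation=cv2.INTER_CUBIC); cv2.imwrite("pics/crop0.png",c)
for t in ["tin_left_center","tin_middle_center","tin_right_center"]:
    for r in finder.masks_of(t,"top"):
        m=r["region"]; ys,xs=np.nonzero(m); print(t,round(float(r["p"]),2),xs.mean().round(1),ys.mean().round(1),m.sum(),im[m].mean(0).round())
# tags etc
for t in ["tags","gauge","sponge","tape"]:
    print(t,[(np.round(r["location"],3).tolist(),round(float(r["p"]),2)) for r in finder.mark_of(t,"top")])
for uv in [(221,202),(260,194.5),(296,187)]: print(ray(d,uv,0.086).round(4))
E
```

```text
tin_left_center 0.9 176.0 174.6 323 [44. 44. 49.]
tin_left_center 0.65 222.0 246.8 273 [113. 200.  93.]
tin_left_center 0.56 219.9 203.0 279 [238. 237. 239.]
tin_middle_center 0.78 259.3 194.3 281 [245. 243. 245.]
tin_right_center 0.86 295.3 188.9 313 [239. 237. 239.]
tin_right_center 0.67 338.7 210.3 360 [101. 179.  83.]
tin_right_center 0.52 308.3 249.4 294 [ 51.  53. 184.]
tags [([0.632, 0.072, 0.007], 0.64)]
gauge [([0.647, -0.058, 0.006], 0.62)]
sponge [([0.716, 0.039, -0.0], 0.65)]
tape []
[0.5152 0.1178 0.086 ]
[ 0.5382 -0.0221  0.086 ]
[ 0.5615 -0.1517  0.086 ]
```

View pics/crop0.png

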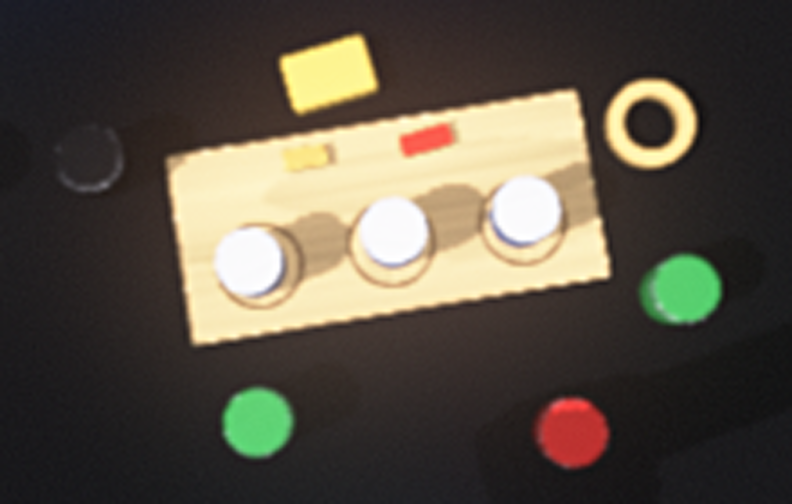

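The three wanted tins have white lids and a blue band and stand on the board, at top-view pixels (220,203), (259,194) and (295,188). The look-alikes are off the board: black at (176,174), green at (222,247) and (339,210), red at (308,249). I'll move over the row for a closer look.

```bash
python3 - <<'E'
from h import *
d=viewer.camera("wrist"); print(np.round(d["tool_from_camera"],3).tolist(),d["fx"],d["cx"],d["cy"])
print(move([0.5,-0.02,0.36],98.2))
E
```

```text
[[-0.0, -0.963, -0.271, 0.08], [1.0, -0.001, 0.0, -0.0], [-0.001, -0.271, 0.963, -0.18], [0.0, 0.0, 0.0, 1.0]] 284.6901962645916 253.7724253536268 189.2366453057056
[0.7623, -0.745, -0.2576, 0.0, 0.0, 0.1494]
```

drive_tool(
  rows=[
    [0, 0, -0.16, 0, 0, 0, 1],
    [0, 0, -0.2576, 0, 0, 0, 1],
    [0.7623, -0.745, -0.2576, 0, 0, 0.1494, 1],
    [0.7623, -0.745, -0.2576, 0, 0, 0.1494, 1],
    [0.7623, -0.745, -0.2576, 0, 0, 0.1494, 1],
    [0.7623, -0.745, -0.2576, 0, 0, 0.1494, 1],
    [0.7623, -0.745, -0.2576, 0, 0, 0.1494, 1],
    [0.7623, -0.745, -0.2576, 0, 0, 0.1494, 1],
    [0.7623, -0.745, -0.2576, 0, 0, 0.1494, 1],
    [0.7623, -0.745, -0.2576, 0, 0, 0.1494, 1],
    [0.7623, -0.745, -0.2576, 0, 0, 0.1494, 1],
    [0.7623, -0.745, -0.2576, 0, 0, 0.1494, 1],
    [0.7623, -0.745, -0.2576, 0, 0, 0.1494, 1],
    [0.7623, -0.745, -0.2576, 0, 0, 0.1494, 1],
    [0.7623, -0.745, -0.2576, 0, 0, 0.1494, 1],
    [0.7623, -0.745, -0.2576, 0, 0, 0.1494, 1],
    [0.7623, -0.745, -0.2576, 0, 0, 0.1494, 1],
    [0.7623, -0.745, -0.2576, 0, 0, 0.1494, 1],
    [0.7623, -0.745, -0.2576, 0, 0, 0.1494, 1],
    [0.7623, -0.745, -0.2576, 0, 0, 0.1494, 1],
  ],
)

```text
time_s: 3.15
ee_pos: [0.4998, -0.0211, 0.36]
ee_rot: [[0.99, 0.141, -0.0], [0.141, -0.99, -0.0], [-0.0, 0.0, -1.0]]
wrist_force: [-0.1, 1.0, -0.6]
opening: 0.0937
```

```bash
python3 - <<'E'
from h import *
s=read_state(); d=viewer.camera("wrist"); im=d["img"][:,:,::-1].copy(); cv2.imwrite("pics/w1.png",im)
for t in ["tin_left_center","tin_middle_center","tin_right_center","ring_left","ring_middle","ring_right"]:
    print(t,[(np.round(r["location"],4).tolist(),round(float(r["p"]),2)) for r in finder.mark_of(t,"wrist")])
E
```

```text
tin_left_center [([0.625, 0.2835, 0.0418], 0.71), ([0.3605, 0.1205, 0.04], 0.61), ([0.5169, 0.1235, 0.0456], 0.57)]
tin_middle_center []
tin_right_center [([0.3392, -0.1911, 0.0434], 0.72), ([0.4748, -0.3081, 0.0392], 0.69), ([0.5607, -0.1547, 0.045], 0.62)]
ring_left [([0.5155, 0.1238, 0.0081], 0.94)]
ring_middle []
ring_right []
```

View pics/w1.png

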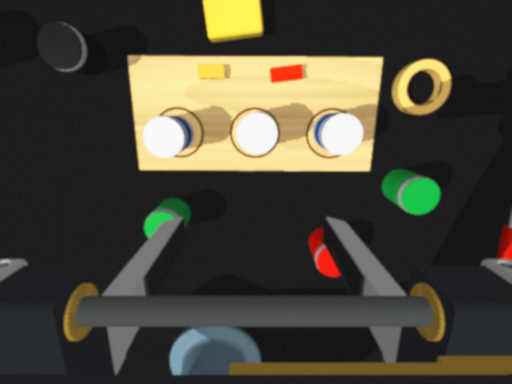

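```bash
python3 - <<'E'
from h import *
s=read_state(); d=viewer.camera("wrist"); im=d["img"][:,:,::-1].copy()
hsv=cv2.cvtColor(im,cv2.COLOR_BGR2HSV)
m=((hsv[:,:,1]<40)&(hsv[:,:,2]>190)).astype(np.uint8); m[200:]=0
for c in cv2.findContours(m,0,cv2.CHAIN_APPROX_NONE)[0]:
    if len(c)>60:
        e=cv2.fitEllipse(cv2.convexHull(c)); P=[wray(s,d,q[0],0.086)[:2] for q in cv2.convexHull(c)]
        (cx,cy),r=cv2.minEnclosingCircle(np.array(P,np.float32)); print("lid",np.round(e[0],1),np.round(e[1],1),np.round([cx,cy,2*r],4), "ell ctr",wray(s,d,e[0],.086).round(4))
print("corners",[wray(s,d,u,0.006)[:2].round(4).tolist() for u in [(128,56),(382,58),(371,171),(139,170)]])
T=wpose(s,d); 
c=cv2.resize(im[45:180,120:392],None,fx=2.9,fy=2.9,interpolation=cv2.INTER_CUBIC)
# overlay predicted rings
for ctr,col in [((0.5155,0.1238),(0,0,255)),((0.5355,-.0148),(0,0,255)),((0.5555,-.1534),(0,0,255))]:
    a=np.linspace(0,2*np.pi,90); W=np.c_[ctr[0]+.046*np.cos(a),ctr[1]+.046*np.sin(a),np.full(90,.006)]
    q=(W-T[:3,3])@T[:3,:3]; u=q[:,0]/q[:,2]*d["fx"]+d["cx"]; v=q[:,1]/q[:,2]*d["fy"]+d["cy"]
    cv2.polylines(c,[np.int32(np.c_[(u-120+.5)*2.9,(v-45+.5)*2.9])],True,col,1)
cv2.imwrite("pics/w1c.png",c)
E
```

```text
lid [163.8 136.8] [39.5 43.1] [0.5169 0.1253 0.0655] ell ctr [0.5177 0.1257 0.086 ]
lid [342.2 134.4] [39.9 44. ] [ 0.5601 -0.1514  0.0673] ell ctr [ 0.5612 -0.1516  0.086 ]
lid [257.2 133.1] [41.2 42.2] [ 0.5434 -0.0193  0.0657] ell ctr [ 0.5442 -0.0191  0.086 ]
corners [[0.6358, 0.2181], [0.6948, -0.2156], [0.4983, -0.247], [0.4373, 0.1926]]
```

View pics/w1c.png

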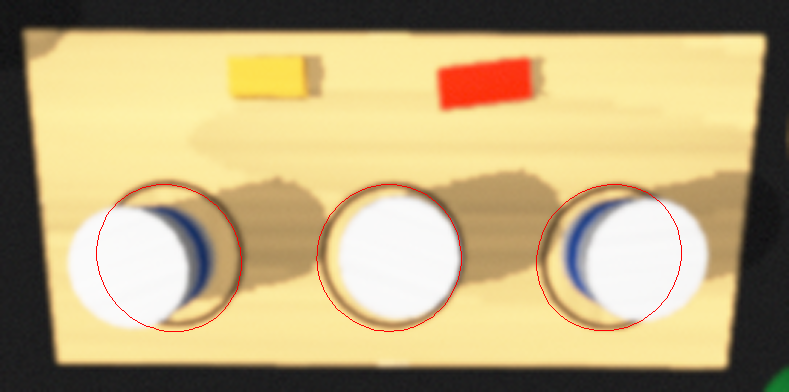

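The overlay shows ring centres near (0.516, 0.1225), (0.5355, -0.016) and (0.555, -0.1545). Lid centres are near (0.517, 0.1255), (0.5435, -0.019) and (0.5605, -0.1515). Left tin first.

```bash
python3 - <<'E'
from h import *
s=read_state(); print(s["ee_pos"],move([0.517,.1255,0.15],98.2),move([0.517,.1255,0.029],98.2))
F=[]
for i in range(10):
    viewer.camera("top"); F.append(read_state()["wrist_force"])
print(np.mean(F,0),np.std(F,0))
E
```

```text
[ 0.50000465 -0.02005839  0.36004037] [0.0626, -0.2361, 0.3501, 0.0, -0.0, -0.0001] [0.0626, -0.2361, 0.5517, 0.0, -0.0, -0.0001]
[-0.03095639  0.07115576  0.2352138 ] [0.51416857 0.45121479 0.35000444]
```

drive_tool(
  rows=[
    [0.06, -0.236, 0.1, 0, 0, 0, 1],
    [0.0626, -0.236, 0.2, 0, 0, 0, 1],
    [0.0626, -0.236, 0.3, 0, 0, 0, 1],
    [0.0626, -0.236, 0.35, 0, 0, 0, 1],
    [0.0626, -0.236, 0.35, 0, 0, 0, 1],
    [0.0626, -0.236, 0.35, 0, 0, 0, 1],
    [0.0626, -0.236, 0.35, 0, 0, 0, 1],
    [0.0626, -0.236, 0.38, 0, 0, 0, 1],
    [0.0626, -0.236, 0.41, 0, 0, 0, 1],
    [0.0626, -0.236, 0.44, 0, 0, 0, 1],
    [0.0626, -0.236, 0.47, 0, 0, 0, 1],
    [0.0626, -0.236, 0.5, 0, 0, 0, 1],
    [0.0626, -0.236, 0.53, 0, 0, 0, 1],
    [0.0626, -0.236, 0.55, 0, 0, 0, 1],
    [0.0626, -0.236, 0.5517, 0, 0, 0, 1],
    [0.0626, -0.236, 0.5517, 0, 0, 0, 1],
  ],
)

```text
time_s: 5.65
ee_pos: [0.5179, 0.1254, 0.03]
ee_rot: [[0.99, 0.142, 0.001], [0.142, -0.99, 0.0], [0.001, 0.0, -1.0]]
wrist_force: [-0.2, 0.1, 0.9]
opening: 0.0939
```

```bash
python3 - <<'E'
from h import *
d=viewer.camera("wrist"); cv2.imwrite("pics/w2.png",d["img"][:,:,::-1])
E
```

```text
(no output)
```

View pics/w2.png

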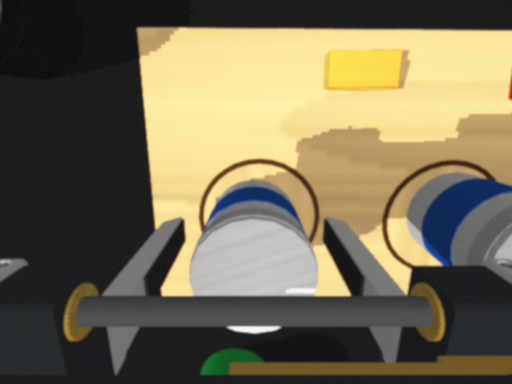

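The tin's lid at (254,270) is centred between the fingers at x=184 and x=325. Closing.

drive_tool(
  rows=[
    [0, 0, 0, 0, 0, 0, 0.4],
    [0, 0, 0, 0, 0, 0, -0.2],
    [0, 0, 0, 0, 0, 0, -1],
    [0, 0, 0, 0, 0, 0, -1],
    [0, 0, 0, 0, 0, 0, -1],
    [0, 0, 0, 0, 0, 0, -1],
    [0, 0, 0, 0, 0, 0, -1],
    [0, 0, 0, 0, 0, 0, -1],
  ],
)

```text
time_s: 6.5
ee_pos: [0.5171, 0.1255, 0.0292]
ee_rot: [[0.99, 0.143, 0.0], [0.143, -0.99, -0.0], [0.0, 0.0, -1.0]]
wrist_force: [0.0, -0.7, 2.3]
opening: 0.0636
```

drive_tool(
  rows=[
    [0, 0, -0.005, 0, 0, 0, -1],
    [0, 0, -0.015, 0, 0, 0, -1],
    [0, 0, -0.03, 0, 0, 0, -1],
    [0, 0, -0.045, 0, 0, 0, -1],
    [0, 0, -0.06, 0, 0, 0, -1],
    [0, 0, -0.07, 0, 0, 0, -1],
    [0, 0, -0.075, 0, 0, 0, -1],
    [0, 0, -0.075, 0, 0, 0, -1],
    [0, 0, -0.075, 0, 0, 0, -1],
    [0, 0, -0.075, 0, 0, 0, -1],
    [0, 0, -0.075, 0, 0, 0, -1],
  ],
)

```text
time_s: 7.6
ee_pos: [0.5167, 0.1255, 0.0736]
ee_rot: [[0.99, 0.143, -0.001], [0.143, -0.99, -0.0], [-0.001, -0.0, -1.0]]
wrist_force: [0.1, -0.1, -6.4]
opening: 0.0636
```

```bash
python3 - <<'E'
from h import *
F=[]
for i in range(12):
    d=viewer.camera("wrist"); s=read_state(); F.append(np.r_[s["wrist_force"],s["joint_efforts"][1:3],s["ee_pos"][2],s["opening"]])
print(np.mean(F,0).round(3),np.std(F,0).round(3))
cv2.imwrite("pics/w3.png",d["img"][:,:,::-1])
E
```

```text
[  0.131  -0.313  -5.863 -35.865 -29.982   0.074   0.063] [0.392 0.23  0.568 0.013 0.014 0.    0.   ]
```

View pics/w3.png

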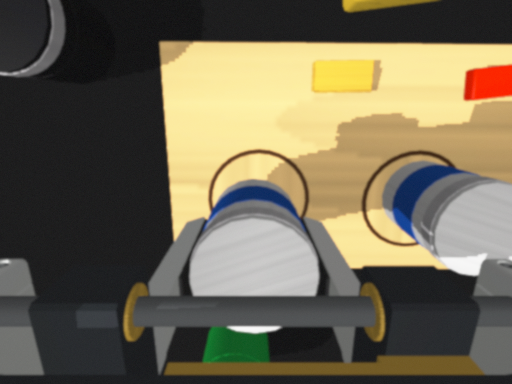

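Held, still about 6.1 N (≈0.62 kg). Setting it back slowly.

drive_tool(
  rows=[
    [0, 0.002, 0.015, 0, 0, 0, -1],
    [0, 0.004, 0.03, 0, 0, 0, -1],
    [0, 0.004, 0.045, 0, 0, 0, -1],
    [0, 0.004, 0.057, 0, 0, 0, -1],
    [0, 0.004, 0.065, 0, 0, 0, -1],
    [0, 0.004, 0.07, 0, 0, 0, -1],
    [0, 0.004, 0.073, 0, 0, 0, -1],
    [0, 0.004, 0.075, 0, 0, 0, -1],
    [0, 0.004, 0.075, 0, 0, 0, -1],
    [0, 0.004, 0.075, 0, 0, 0, -1],
  ],
)

```text
time_s: 9.2
ee_pos: [0.5176, 0.1232, 0.0293]
ee_rot: [[0.99, 0.143, 0.001], [0.143, -0.99, 0.0], [0.001, 0.0, -1.0]]
wrist_force: [0.3, -1.0, -5.3]
opening: 0.0635
```

Wrist still carries most of the weight, so I'll ease down another millimetre before opening.

drive_tool(
  rows=[
    [0, 0, 0.001, 0, 0, 0, -1],
    [0, 0, 0.002, 0, 0, 0, -1],
    [0, 0, 0.002, 0, 0, 0, -1],
    [0, 0, 0.002, 0, 0, 0, -1],
  ],
)

```text
time_s: 9.6
ee_pos: [0.5182, 0.1232, 0.0293]
ee_rot: [[0.99, 0.143, 0.001], [0.143, -0.99, 0.0], [0.001, 0.0, -1.0]]
wrist_force: [-4.2, 0.8, 5.3]
opening: 0.0636
```

Now it's resting (force +5 N). Open and rise.

drive_tool(
  rows=[
    [0, 0, -0.001, 0, 0, 0, -0.2],
    [0, 0, -0.001, 0, 0, 0, 0.4],
    [0, 0, -0.001, 0, 0, 0, 1],
    [0, 0, -0.001, 0, 0, 0, 1],
    [0, 0, -0.001, 0, 0, 0, 1],
    [0, 0, -0.001, 0, 0, 0, 1],
  ],
)

```text
time_s: 10.2
ee_pos: [0.5175, 0.1231, 0.0284]
ee_rot: [[0.99, 0.143, 0.0], [0.143, -0.99, 0.0], [0.0, 0.0, -1.0]]
wrist_force: [0.4, 0.2, 0.1]
opening: 0.0929
```

```bash
python3 - <<'E'
from h import *
s=read_state(); print(s["opening"],s["ee_pos"])
print(move([0.517,.1235,0.15],98.2),move([0.5435,-.019,0.15],98.2),move([0.5435,-.019,0.029],98.2))
d=viewer.camera("wrist"); cv2.imwrite("pics/w4.png",d["img"][:,:,::-1])
E
```

```text
0.09286043823461528 [0.51746817 0.12313802 0.02841951]
[-0.0006, -0.0007, -0.2026, 0.0, -0.0002, -0.0] [0.0092, 0.2407, -0.2026, 0.0, -0.0002, -0.0] [0.0092, 0.2407, -0.001, 0.0, -0.0002, -0.0]
```

View pics/w4.png

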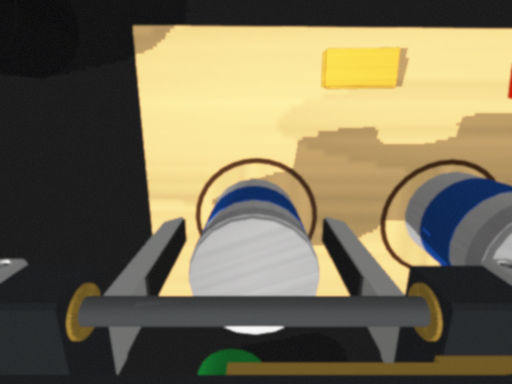

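The left tin stands free of the fingers inside its ring (ring centre about x=256, tin about 254). Next I rise and go over the middle tin.

drive_tool(
  rows=[
    [0, 0, -0.04, 0, 0, 0, 1],
    [0, 0, -0.1, 0, 0, 0, 1],
    [0, 0, -0.16, 0, 0, 0, 1],
    [0, 0, -0.21, 0, 0, 0, 1],
    [0.0092, 0.07, -0.21, 0, 0, 0, 1],
    [0.0092, 0.14, -0.21, 0, 0, 0, 1],
    [0.0092, 0.21, -0.21, 0, 0, 0, 1],
    [0.0092, 0.24, -0.21, 0, 0, 0, 1],
    [0.0092, 0.24, -0.21, 0, 0, 0, 1],
    [0.0092, 0.24, -0.21, 0, 0, 0, 1],
  ],
)

```text
time_s: 11.25
ee_pos: [0.5432, -0.0184, 0.1542]
ee_rot: [[0.99, 0.142, -0.0], [0.142, -0.99, 0.0], [-0.0, -0.0, -1.0]]
wrist_force: [-0.6, 0.1, 0.7]
opening: 0.0942
```

```bash
python3 - <<'E'
from h import *
F=[]
for i in range(6):
    d=viewer.camera("wrist"); s=read_state(); F.append(np.r_[s["wrist_force"],s["joint_efforts"][1:3]])
print(np.mean(F,0).round(3))
cv2.imwrite("pics/w5.png",d["img"][:,:,::-1])
s=read_state(); print(s["ee_pos"],move([0.5435,-.019,0.15],98.2),move([0.5435,-.019,0.029],98.2))
E
```

```text
[ -0.267   0.486   0.063 -31.974 -30.031]
[ 0.54325017 -0.01770188  0.1543938 ] [0.0001, 0.0022, 0.0073, -0.0, 0.0, 0.0009] [0.0001, 0.0022, 0.209, -0.0, 0.0, 0.0009]
```

View pics/w5.png

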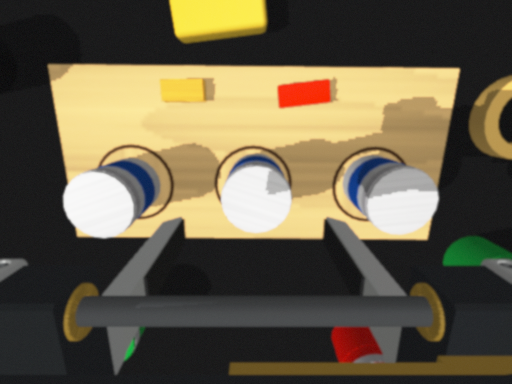

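The middle tin's lid at (256,196) is between the fingers (midline about x=255). Down, then close.

drive_tool(
  rows=[
    [0, 0.002, 0.03, 0, 0, 0, 1],
    [0, 0.002, 0.06, 0, 0, 0, 1],
    [0, 0.002, 0.09, 0, 0, 0, 1],
    [0, 0.002, 0.12, 0, 0, 0, 1],
    [0, 0.002, 0.15, 0, 0, 0, 1],
    [0, 0.002, 0.18, 0, 0, 0, 1],
    [0, 0.002, 0.2, 0, 0, 0, 1],
    [0, 0.002, 0.209, 0, 0, 0, 1],
    [0, 0.002, 0.209, 0, 0, 0, 1],
    [0, 0.002, 0.209, 0, 0, 0, 0.4],
    [0, 0.002, 0.209, 0, 0, 0, -0.2],
    [0, 0.002, 0.209, 0, 0, 0, -1],
    [0, 0.002, 0.209, 0, 0, 0, -1],
    [0, 0.002, 0.209, 0, 0, 0, -1],
    [0, 0.002, 0.209, 0, 0, 0, -1],
    [0, 0.002, 0.209, 0, 0, 0, -1],
  ],
)

```text
time_s: 13.15
ee_pos: [0.5439, -0.0198, 0.0294]
ee_rot: [[0.99, 0.143, 0.001], [0.143, -0.99, -0.0], [0.001, 0.0, -1.0]]
wrist_force: [0.0, -0.0, 3.6]
opening: 0.0633
```

drive_tool(
  rows=[
    [0, 0, -0.005, 0, 0, 0, -1],
    [0, 0, -0.015, 0, 0, 0, -1],
    [0, 0, -0.03, 0, 0, 0, -1],
    [0, 0, -0.045, 0, 0, 0, -1],
    [0, 0, -0.06, 0, 0, 0, -1],
    [0, 0, -0.07, 0, 0, 0, -1],
    [0, 0, -0.075, 0, 0, 0, -1],
    [0, 0, -0.075, 0, 0, 0, -1],
    [0, 0, -0.075, 0, 0, 0, -1],
    [0, 0, -0.075, 0, 0, 0, -1],
    [0, 0, -0.075, 0, 0, 0, -1],
  ],
)

```text
time_s: 14.25
ee_pos: [0.5432, -0.0197, 0.0736]
ee_rot: [[0.99, 0.143, -0.001], [0.143, -0.99, 0.0], [-0.001, -0.0, -1.0]]
wrist_force: [-0.2, 0.6, -1.6]
opening: 0.0634
```

```bash
python3 - <<'E'
from h import *
F=[]
for i in range(12):
    d=viewer.camera("wrist"); s=read_state(); F.append(np.r_[s["wrist_force"],s["joint_efforts"][1:3],s["ee_pos"],s["opening"]])
print(np.mean(F,0).round(3),np.std(F,0).round(3))
cv2.imwrite("pics/w6.png",d["img"][:,:,::-1])
print(move([0.537,-.0175,0.029],98.2))
E
```

```text
[ 6.2000e-02 -2.1200e-01 -1.8960e+00 -3.4899e+01 -2.8143e+01  5.4300e-01
 -2.0000e-02  7.4000e-02  6.3000e-02] [0.319 0.476 0.541 0.013 0.011 0.    0.    0.    0.   ]
[-0.0102, -0.0053, 0.075, 0.0, 0.0, 0.0]
```

View pics/w6.png

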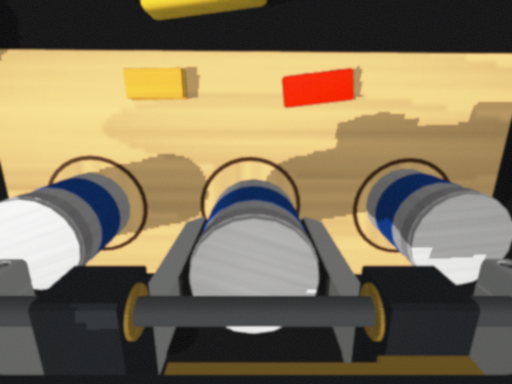

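The middle tin is about 2.1 N (≈0.21 kg). Setting it back, a few millimetres nearer the ring centre.

drive_tool(
  rows=[
    [-0.005, -0.002, 0.01, 0, 0, 0, -1],
    [-0.01, -0.005, 0.025, 0, 0, 0, -1],
    [-0.01, -0.005, 0.04, 0, 0, 0, -1],
    [-0.01, -0.005, 0.055, 0, 0, 0, -1],
    [-0.01, -0.005, 0.065, 0, 0, 0, -1],
    [-0.01, -0.005, 0.07, 0, 0, 0, -1],
    [-0.01, -0.005, 0.073, 0, 0, 0, -1],
    [-0.01, -0.005, 0.075, 0, 0, 0, -1],
    [-0.01, -0.005, 0.076, 0, 0, 0, -1],
    [-0.01, -0.005, 0.0765, 0, 0, 0, -1],
    [-0.01, -0.005, 0.0765, 0, 0, 0, -1],
    [-0.01, -0.005, 0.0765, 0, 0, 0, -1],
  ],
)

```text
time_s: 16.05
ee_pos: [0.5379, -0.0176, 0.0296]
ee_rot: [[0.99, 0.143, 0.001], [0.143, -0.99, -0.0], [0.001, 0.0, -1.0]]
wrist_force: [-3.9, 1.2, 6.3]
opening: 0.0635
```

Resting on the board (+6 N). Open, rise, and go over the right tin.

drive_tool(
  rows=[
    [0, 0, -0.001, 0, 0, 0, -0.2],
    [0, 0, -0.001, 0, 0, 0, 0.4],
    [0, 0, -0.001, 0, 0, 0, 1],
    [0, 0, -0.001, 0, 0, 0, 1],
    [0, 0, -0.001, 0, 0, 0, 1],
    [0, 0, -0.001, 0, 0, 0, 1],
    [0, 0, -0.04, 0, 0, 0, 1],
    [0, 0, -0.1, 0, 0, 0, 1],
    [0, 0, -0.16, 0, 0, 0, 1],
    [0, 0, -0.205, 0, 0, 0, 1],
    [0, 0, -0.205, 0, 0, 0, 1],
  ],
)

```text
time_s: 17.15
ee_pos: [0.5401, -0.0183, 0.1557]
ee_rot: [[0.99, 0.143, 0.009], [0.143, -0.99, -0.002], [0.008, 0.003, -1.0]]
wrist_force: [0.2, 0.4, -0.2]
opening: 0.0943
```

```bash
python3 - <<'E'
from h import *
s=read_state();d=viewer.camera("wrist"); im=d["img"][:,:,::-1].copy();cv2.imwrite("pics/w7.png",im)
print(s["ee_pos"],s["opening"],move([0.5605,-.1515,0.15],98.2),move([0.5605,-.1515,0.029],98.2))
E
```

```text
[ 0.54010461 -0.01834364  0.1557036 ] 0.09428006506898996 [0.0046, 0.2255, 0.0052, 0.001, -0.0025, 0.0] [0.0038, 0.2252, 0.2068, 0.001, -0.0025, 0.0]
```

View pics/w7.png

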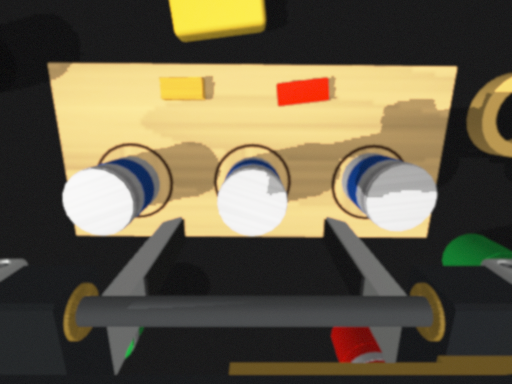

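drive_tool(
  rows=[
    [0.006, 0.07, 0, 0, 0, 0, 1],
    [0.006, 0.14, 0, 0, 0, 0, 1],
    [0.006, 0.2, 0, 0, 0, 0, 1],
    [0.006, 0.2266, 0, 0, 0, 0, 1],
    [0.006, 0.2266, 0, 0, 0, 0, 1],
    [0.006, 0.2266, 0, 0, 0, 0, 1],
    [0.006, 0.2266, 0, 0, 0, 0, 1],
  ],
)

```text
time_s: 17.9
ee_pos: [0.5597, -0.1501, 0.1504]
ee_rot: [[0.99, 0.144, -0.001], [0.144, -0.99, 0.001], [-0.001, -0.001, -1.0]]
wrist_force: [0.3, -0.6, -0.2]
opening: 0.0942
```

```bash
python3 - <<'E'
from h import *
F=[]
for i in range(4):
    d=viewer.camera("wrist"); s=read_state(); F.append(np.r_[s["wrist_force"],s["joint_efforts"][1:3]])
print(np.mean(F,0).round(3))
im=d["img"][:,:,::-1].copy();cv2.imwrite("pics/w8.png",im)
print(s["ee_pos"],s["opening"],move([0.5605,-.1515,0.15],98.2),move([0.5605,-.1515,0.029],98.2))
E
```

```text
[  0.274   0.145   0.287 -35.525 -29.898]
[ 0.56007953 -0.15072092  0.15115787] 0.09392626685312232 [0.0005, 0.0014, 0.0019, -0.0, -0.0, 0.0008] [0.0005, 0.0014, 0.2036, -0.0, -0.0, 0.0008]
```

View pics/w8.png

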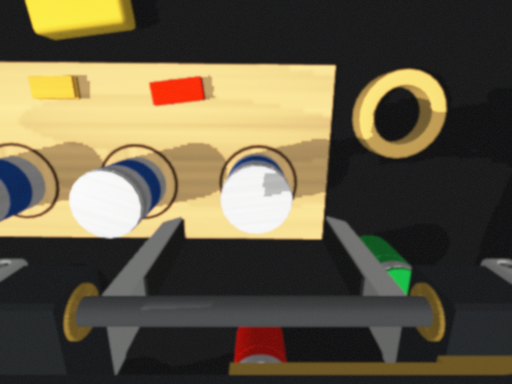

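The right tin's lid at (257,196) is about centred, and the green look-alike at (385,260) is well clear of the finger. Descend and close.

drive_tool(
  rows=[
    [0, 0.002, 0.03, 0, 0, 0, 1],
    [0, 0.002, 0.06, 0, 0, 0, 1],
    [0, 0.002, 0.09, 0, 0, 0, 1],
    [0, 0.002, 0.12, 0, 0, 0, 1],
    [0, 0.002, 0.15, 0, 0, 0, 1],
    [0, 0.002, 0.18, 0, 0, 0, 1],
    [0, 0.002, 0.195, 0, 0, 0, 1],
    [0, 0.002, 0.203, 0, 0, 0, 1],
    [0, 0.002, 0.203, 0, 0, 0, 1],
    [0, 0.002, 0.203, 0, 0, 0, 0.4],
    [0, 0.002, 0.203, 0, 0, 0, -0.2],
    [0, 0.002, 0.203, 0, 0, 0, -1],
    [0, 0.002, 0.203, 0, 0, 0, -1],
    [0, 0.002, 0.203, 0, 0, 0, -1],
    [0, 0.002, 0.203, 0, 0, 0, -1],
    [0, 0.002, 0.203, 0, 0, 0, -1],
  ],
)

```text
time_s: 19.7
ee_pos: [0.5605, -0.153, 0.0297]
ee_rot: [[0.99, 0.143, 0.0], [0.143, -0.99, -0.0], [0.0, 0.0, -1.0]]
wrist_force: [-1.0, 0.2, 3.9]
opening: 0.0646
```

drive_tool(
  rows=[
    [0, 0, -0.005, 0, 0, 0, -1],
    [0, 0, -0.015, 0, 0, 0, -1],
    [0, 0, -0.03, 0, 0, 0, -1],
    [0, 0, -0.045, 0, 0, 0, -1],
    [0, 0, -0.06, 0, 0, 0, -1],
    [0, 0, -0.07, 0, 0, 0, -1],
    [0, 0, -0.075, 0, 0, 0, -1],
    [0, 0, -0.075, 0, 0, 0, -1],
    [0, 0, -0.075, 0, 0, 0, -1],
    [0, 0, -0.075, 0, 0, 0, -1],
    [0, 0, -0.075, 0, 0, 0, -1],
  ],
)

```text
time_s: 20.8
ee_pos: [0.56, -0.1528, 0.0738]
ee_rot: [[0.99, 0.143, -0.001], [0.143, -0.99, 0.0], [-0.001, -0.001, -1.0]]
wrist_force: [-0.5, -0.6, -3.0]
opening: 0.0643
```

```bash
python3 - <<'E'
from h import *
F=[]
for i in range(12):
    d=viewer.camera("wrist"); s=read_state(); F.append(np.r_[s["wrist_force"],s["joint_efforts"][1:3],s["ee_pos"],s["opening"]])
print(np.mean(F,0).round(3).tolist(),np.std(F,0).round(3))
cv2.imwrite("pics/w9.png",d["img"][:,:,::-1])
print(move([0.558,-.153,0.029],98.2))
E
```

```text
[-0.018, -0.119, -2.642, -39.004, -28.852, 0.56, -0.153, 0.074, 0.064] [0.513 0.467 0.513 0.013 0.012 0.    0.    0.    0.   ]
[-0.0038, -0.0004, 0.0755, 0.0, -0.0, -0.0]
```

View pics/w9.png

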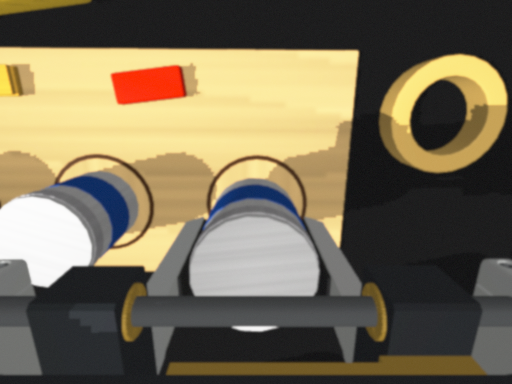

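The right tin is about 2.9 N (≈0.29 kg). So left (0.62 kg) is clearly heaviest, ahead of right (0.29) and middle (0.21). Setting the right tin back.

drive_tool(
  rows=[
    [-0.003, 0, 0.01, 0, 0, 0, -1],
    [-0.005, 0, 0.025, 0, 0, 0, -1],
    [-0.005, 0, 0.04, 0, 0, 0, -1],
    [-0.005, 0, 0.055, 0, 0, 0, -1],
    [-0.005, 0, 0.065, 0, 0, 0, -1],
    [-0.005, 0, 0.07, 0, 0, 0, -1],
    [-0.005, 0, 0.073, 0, 0, 0, -1],
    [-0.005, 0, 0.075, 0, 0, 0, -1],
    [-0.005, 0, 0.076, 0, 0, 0, -1],
    [-0.005, 0, 0.0765, 0, 0, 0, -1],
    [-0.005, 0, 0.0765, 0, 0, 0, -1],
    [-0.005, 0, 0.0765, 0, 0, 0, -1],
  ],
)

```text
time_s: 22.6
ee_pos: [0.5576, -0.1535, 0.0297]
ee_rot: [[0.99, 0.143, 0.0], [0.143, -0.99, -0.0], [0.0, 0.0, -1.0]]
wrist_force: [-3.6, 1.7, 4.8]
opening: 0.0645
```

drive_tool(
  rows=[
    [0, 0, -0.001, 0, 0, 0, -0.2],
    [0, 0, -0.001, 0, 0, 0, 0.4],
    [0, 0, -0.001, 0, 0, 0, 1],
    [0, 0, -0.001, 0, 0, 0, 1],
    [0, 0, -0.001, 0, 0, 0, 1],
    [0, 0, -0.001, 0, 0, 0, 1],
    [0, 0, -0.04, 0, 0, 0, 1],
    [0, 0, -0.1, 0, 0, 0, 1],
    [0, 0, -0.16, 0, 0, 0, 1],
    [0, 0, -0.22, 0, 0, 0, 1],
    [0, 0, -0.22, 0, 0, 0, 1],
    [0, 0, -0.22, 0, 0, 0, 1],
    [0, 0, -0.22, 0, 0, 0, 1],
  ],
)

```text
time_s: 23.9
ee_pos: [0.5563, -0.1529, 0.1587]
ee_rot: [[0.99, 0.143, -0.003], [0.143, -0.99, 0.001], [-0.002, -0.002, -1.0]]
wrist_force: [0.2, -0.5, 0.4]
opening: 0.0939
```

```bash
python3 - <<'E'
from h import *
s=read_state();d=viewer.camera("wrist"); im=d["img"][:,:,::-1].copy();cv2.imwrite("pics/w10.png",im)
print(s["ee_pos"],s["opening"],move([0.5173,.1232,0.15],98.2),move([0.5173,.1232,0.029],98.2))
E
```

```text
[ 0.55630502 -0.15286796  0.15865589] 0.09388547690760253 [0.0015, -0.4645, 0.0148, -0.0013, 0.0019, -0.0] [0.0021, -0.464, 0.2165, -0.0013, 0.0019, -0.0]
```

View pics/w10.png

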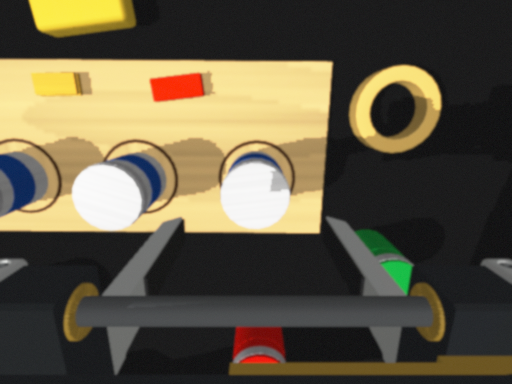

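The right tin stands in its ring at (257,194). Back to the left tin.

drive_tool(
  rows=[
    [0, -0.07, 0, 0, 0, 0, 1],
    [0, -0.14, 0, 0, 0, 0, 1],
    [0, -0.22, 0, 0, 0, 0, 1],
    [0, -0.3, 0, 0, 0, 0, 1],
    [0, -0.37, 0, 0, 0, 0, 1],
    [0, -0.43, 0, 0, 0, 0, 1],
    [0, -0.464, 0, 0, 0, 0, 1],
    [0, -0.464, 0, 0, 0, 0, 1],
    [0, -0.464, 0, 0, 0, 0, 1],
    [0, -0.464, 0, 0, 0, 0, 1],
    [0, -0.464, 0, 0, 0, 0, 1],
  ],
)

```text
time_s: 25.05
ee_pos: [0.5177, 0.1212, 0.1601]
ee_rot: [[0.99, 0.141, -0.001], [0.141, -0.99, -0.0], [-0.001, 0.0, -1.0]]
wrist_force: [-0.2, 1.1, 1.1]
opening: 0.0937
```

```bash
python3 - <<'E'
from h import *
for i in range(3): d=viewer.camera("wrist")
s=read_state();im=d["img"][:,:,::-1].copy();cv2.imwrite("pics/w11.png",im)
print(s["ee_pos"],s["opening"],move([0.5173,.1232,0.15],98.2),move([0.5173,.1232,0.029],98.2))
E
```

```text
[0.51775767 0.12150629 0.1603406 ] 0.09411817480839431 [-0.0004, -0.0029, 0.0172, 0.0, 0.0, -0.0008] [-0.0003, -0.0029, 0.2189, 0.0, 0.0, -0.0008]
```

View pics/w11.png

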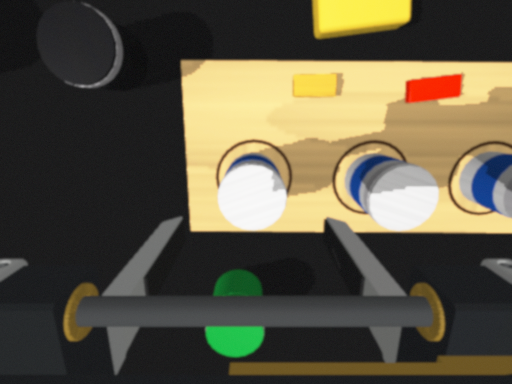

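The left tin is at (252,194), 3 px left of the finger midline, so I correct y, descend and close.

drive_tool(
  rows=[
    [0, -0.0027, 0.03, 0, 0, 0, 1],
    [0, -0.0027, 0.06, 0, 0, 0, 1],
    [0, -0.0027, 0.09, 0, 0, 0, 1],
    [0, -0.0027, 0.12, 0, 0, 0, 1],
    [0, -0.0027, 0.15, 0, 0, 0, 1],
    [0, -0.0027, 0.18, 0, 0, 0, 1],
    [0, -0.0027, 0.205, 0, 0, 0, 1],
    [0, -0.0027, 0.2189, 0, 0, 0, 1],
    [0, -0.0027, 0.2189, 0, 0, 0, 1],
    [0, -0.0027, 0.2189, 0, 0, 0, 0.4],
    [0, -0.0027, 0.2189, 0, 0, 0, -0.2],
    [0, -0.0027, 0.2189, 0, 0, 0, -1],
    [0, -0.0027, 0.2189, 0, 0, 0, -1],
    [0, -0.0027, 0.2189, 0, 0, 0, -1],
    [0, -0.0027, 0.2189, 0, 0, 0, -1],
    [0, -0.0027, 0.2189, 0, 0, 0, -1],
  ],
)

```text
time_s: 26.8
ee_pos: [0.5179, 0.1236, 0.0296]
ee_rot: [[0.99, 0.143, 0.001], [0.143, -0.99, -0.0], [0.001, 0.0, -1.0]]
wrist_force: [-0.3, -2.5, 3.2]
opening: 0.063
```

drive_tool(
  rows=[
    [0, 0, -0.005, 0, 0, 0, -1],
    [0, 0, -0.015, 0, 0, 0, -1],
    [0, 0, -0.035, 0, 0, 0, -1],
    [0, 0, -0.06, 0, 0, 0, -1],
    [0, 0, -0.09, 0, 0, 0, -1],
    [0, 0, -0.12, 0, 0, 0, -1],
    [0, 0, -0.15, 0, 0, 0, -1],
    [0, 0, -0.18, 0, 0, 0, -1],
    [0, 0, -0.21, 0, 0, 0, -1],
    [0, 0, -0.24, 0, 0, 0, -1],
    [0, 0, -0.27, 0, 0, 0, -1],
    [0, 0, -0.3, 0, 0, 0, -1],
    [0, 0, -0.33, 0, 0, 0, -1],
    [0, 0, -0.36, 0, 0, 0, -1],
    [0, 0, -0.385, 0, 0, 0, -1],
    [0, 0, -0.4, 0, 0, 0, -1],
    [0, 0, -0.41, 0, 0, 0, -1],
    [0, 0, -0.415, 0, 0, 0, -1],
    [0, 0, -0.415, 0, 0, 0, -1],
    [0, 0, -0.415, 0, 0, 0, -1],
  ],
)

```text
time_s: 28.8
ee_pos: [0.517, 0.1238, 0.2772]
ee_rot: [[0.99, 0.143, -0.002], [0.143, -0.99, 0.0], [-0.002, -0.0, -1.0]]
wrist_force: [-0.1, -0.5, -5.5]
opening: 0.0631
```

drive_tool(
  rows=[
    [0, 0, 0, 0, 0, 0, -1],
    [0, 0, 0, 0, 0, 0, -1],
    [0, 0, 0, 0, 0, 0, -1],
    [0, 0, 0, 0, 0, 0, -1],
    [0, 0, 0, 0, 0, 0, -1],
    [0, 0, 0, 0, 0, 0, -1],
    [0, 0, 0, 0, 0, 0, -1],
    [0, 0, 0, 0, 0, 0, -1],
  ],
)

```text
time_s: 29.6
ee_pos: [0.5174, 0.1238, 0.2781]
ee_rot: [[0.99, 0.143, -0.0], [0.143, -0.99, 0.0], [0.0, -0.0, -1.0]]
wrist_force: [0.0, 0.3, -6.3]
opening: 0.0635
```

```bash
python3 - <<'E'
from h import *
F=[]
for i in range(8):
    d=viewer.camera("wrist"); s=read_state(); F.append(np.r_[s["wrist_force"],s["ee_pos"],s["opening"]])
print(np.mean(F,0).round(3).tolist(),s["ee_rot"],s["time_s"])
a=d["img"][:,:,::-1]; 
t=viewer.camera("top")["img"][120:280,140:380,::-1]; sd=viewer.camera("side")["img"][130:290,130:370,::-1]
cv2.imwrite("pics/w12.png",a); cv2.imwrite("pics/f.png",np.hstack([cv2.resize(t,(400,267)),cv2.resize(sd,(400,267))]))
E
```

```text
[0.292, -0.136, -6.086, 0.517, 0.124, 0.278, 0.063] [[ 9.89771801e-01  1.42659670e-01 -1.78982105e-05]
 [ 1.42659671e-01 -9.89771801e-01  2.14738905e-05]
 [-1.46516859e-05 -2.38076041e-05 -1.00000000e+00]] 30.0
```

View pics/w12.png

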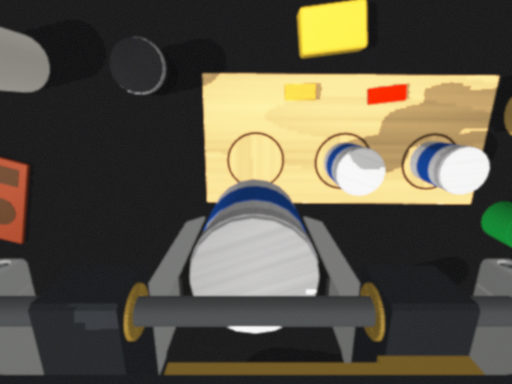

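View pics/f.png

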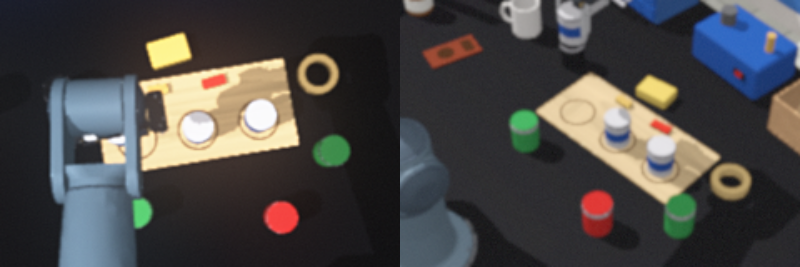

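The left tin is held upright and still, with its bottom about 0.255 m above the bench. The left ring is empty at (255,160) in the wrist picture, and the other two tins stand in their rings. Handing in.

```bash
python3 -c "
from plant import ctrl; print(ctrl.sign_off())"
```

```text
the job is handed in; nothing more can be done
None
```

I weighed the three tins in order (left, middle, right) and handed the job in at about 30 s, holding the left tin, which is the heaviest. Each tin was lifted about 4.5 cm, held still, set down until the wrist felt the board, and released in its own ring before the next.

| Tin | Estimated mass |
|---|---|
| Left | about 0.62 kg |
| Middle | about 0.21 kg |
| Right | about 0.29 kg |

- **Held tin:** the left tin is upright and still, with its bottom about 25 cm above the bench. The wrist reads about -6.1 N vertically and the finger opening is steady at 63 mm.
- **Other tins:** the last pictures show the middle and right tins standing in their rings. I moved the left tin about 2 mm, the middle about 7 mm and the right about 3 mm towards their ring centres when setting them back.
- **Rest of the bench:** in the last pictures the tags, gauge, sponge, tape and look-alike tins look untouched. The arm hid some other parts of the bench, and I did not check the driver.
- **Disagreements:** the finger opening read about 63.5 mm on the left and middle tins, just under the stated 64 to 66 mm. At the first set-down the left tin was still hanging at the commanded height, so I lowered it about another millimetre before opening. No check failed.

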